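# Finish packing a mate gift carton

## Robot

A 6-joint arm with a two-finger parallel gripper is mounted at the origin on the work surface. World frame = base frame: x ahead of the robot, y to its left, z up, the work surface at z = 0. Lengths are in m, angles in rad, forces in N, time in s.
With the tool pointing down it reaches from about 0.25 to 0.725 m from the base axis. Payload 4 kg.
Tool frame: the origin (TCP) lies at the very end of the fingers, on their centre line; the grasp point (between the pads) lies 19 mm behind it; z points along the fingers, y is the line along which they close (so a half turn about z gives the same grasp; the last joint's range is limited). The gripper opens to 85 mm and grips with 20 to 120 N. Pads are 22 mm wide; open, the fingers measure 114 mm over their backs; the gripper's body (76 mm by 85 mm) begins 54 mm behind the grasp point. The pads swing forward as they close: fully open they stand 13 mm farther back than shut.
Start: joints at [-1.109, 0.241, 0.005, 1.335, 0, 1.571], TCP at [0.223, -0.448, 0.231] pointing down, gripper open.
Joint ranges: [-2.72, 2.72], [-1.05, 1.87], [-1.09, 1.28], [-1.99, 2.15], [-1.42, 1.44], [-3.14, 3.14]. Speed limits (rad/s): [2.79, 2.79, 3.14, 3.14, 3.14, 3.14].

## Interface

Orientations are given as a unit quaternion [x, y, z, w].
In Python, from workcell import bot gives the robot as it stands.
- The arm moves only by the tool carry_out, never from a script. Its argument "increments" is one flat list of numbers, 5 for each row, row after row: the finger opening in cm, from 0 to 8.54, then the shift along the tool's x, y, z in cm, then the turn about the tool's z in rad. A call has exactly 5 rows; each row shifts and turns the commanded pose from where the row before left it, along the tool's axes as they then stand; what a row does not reach is not made up. A row lasts 1/8 s, in which the tool goes at most 62.5 mm and 10.7 degrees, less where a joint would pass 70% of its speed; a pose out of reach is approached as far as the arm can. A call with a gripper value outside its range is refused whole. The fingers move at their own pace and stop on an object; the grip force is fixed at half the most. Time passes only in rows, so rows that do not move let the fingers close, or fill a call up. It gives the time, the measured TCP pose, the force, the opening and the grip force at its end, in the units of the state.
- bot.get_obs(): the state, without advancing time (a new reading comes with each control period).
- bot.camera(name): name is "scene" or "top"; returns a dict with "pixels" (420x560x3 uint8, blue, green, red), "range_z" (420x560 float32, m along the optical axis (not along the pixel's ray), 0 where there is no reading), "mtx" (3x3 intrinsics, pixels), "eye" and "attitude" of the camera in the world. Camera axes: x right, y down, z forward; pixel columns grow to the right and rows downward; lengths in m; the calibration is good to about 2 mm. A picture is of the moment at which its call begins.
- bot.job_done(): hands the job in; it is judged then, once.
Trained networks look in a picture, given as the dict that the camera call returned (one of the last four; its "shot" number tells which), for a name from the list of things; names that differ only in an ending like _2 or _b are one class to them, and where a whole thing is asked for, a point or a joint stands for the part that bears it (a point fixed in the world has none). Each returns a list of dicts, best first, with "p" (0 to 1); they miss things now and then, are a little off and sometimes report something else, mostly with a low value. They report only what shows in the picture. A call takes as long as a camera call. They do not tell look-alikes from the thing itself.
- bot.find_in(picture, name): "xyz" ([x, y, z] in m, in the coordinates of the camera as it stood for that picture, good to about 4 mm: the middle of the surface that is visible of it).
- bot.regions_of(picture, name): "mask" (420x560 bool, what is visible of it).
- bot.place_of(picture, name): "xyz" ([x, y, z] in m, in the coordinates of the camera as it stood for that picture, good to about 4 mm: a listed point, or the origin of a listed thing).
The state is a dict: "clock": time; "joint_pos": joint angles; "joint_vel": joint speeds; "tau": joint torques, N m; "eef_pos": TCP position; "tool_rot": TCP orientation; "ft_force": force on the tool from outside, world axes, zero at the start; "ft_torque": the same for the moment, N m; "grip_width": finger opening in m; "grasp_force": force on a finger pad.
Only numpy, scipy, OpenCV 4.12 (cv2) and the standard library are available. Lean on these libraries where they do the work, as an engineer would, in place of code of your own. Each camera call takes 0.05 s, during which the arm holds its last target. There are 200 camera calls.

## Task

Finish packing the gift carton: stand the yellow tea box in the empty space at its end, and slide the blue bombilla case, narrow foot down, in between the green and the red tin so that it pushes them apart. At the end all four pieces must stand upright on the carton's floor, side by side. Lower the pieces in rather than dropping them, and leave the gourd, canister, mug and bombilla where they are.

Things in the scene. Friction and masses are not known exactly. Their poses are not given: they have to be found in the camera images.
- carton: open cardboard carton, fixed to the desk, outside (all sizes in mm) 214 (its x) x 112 (its y) x 64 high, walls and floor 4 thick, so inside 206 x 104 and 60 deep. Origin: centre of its underside, z up. The green tin stands near its -x end, the red tin near its middle, the empty space (70 mm or more along x) is at its +x end. Packed along x the four pieces take 190 of the 206 mm; each piece must have its y side along the carton's y, it fits no other way
- green_tin: green flat-sided tin with brass lid, 48 (x) x 92 (y) x 74 high, about 0.2 kg, standing loose in the carton, its axes along the carton's within a few degrees; slides easily on the carton floor. Origin: centre of its underside
- red_tin: red tin of the same size and make, standing loose in the carton on the +x side of the green tin with a gap of 25 to 31 mm between the two; it slides as easily. Origin: centre of its underside
- tea_box: yellow box with a white band, 58 (x) x 92 (y) x 125 high, about 0.25 kg, standing upright on the round bamboo lazy susan (top 28 above the desk, stiff to turn). Origin: centre of its underside, z up. Same either way round
- case: blue slim upright case with an aluminium stripe, 36 (x) x 92 (y) x 130 high, about 0.2 kg, standing on the lazy susan. Its lowest 30 mm taper on both x sides to a flat foot 14 wide, which enters the gap between the tins; a push of a few newtons down then spreads them. Origin: centre of its underside, z up. Same either way round
- gourd: round terracotta-coloured glazed gourd cup, 82 across, 90 high, on the lazy susan; bystander. Origin: centre of its underside
- canister: round black plastic canister with flip-top lid, 75 across, 98 high, on the lazy susan; bystander. Origin: centre of its underside
- mug: glass mug, 76 across plus handle, 90 high, on a pale blue round coaster 8 high; bystander. Origin: centre of its underside
- bombilla: steel drinking straw 185 long, lying along its x on the desk; bystander. Origin: middle of its length, at the desk
Mind the look-alikes: they are no part of the job. Of the things that look like the tea_box, the middle-sized one is meant.

How it is judged:
By the outcome, as a careful person would: the job done as asked, in the order asked, and still so for the second after the job is handed in, with the robot touching nothing.
It also fails if it takes over 61 s, if anything falls off the work surface, if the arm or the gripper's body presses on something with over 40 N, if the wrist force passes 120 N, or if a joint passes its speed limit or range.

## Working session

There is one attempt and no reset: what is moved stays moved. The work goes in short steps, Python scripts to look and compute and a tool call to move; the robot and the scene stay as the last step left them, time stands still between calls to the robot, and variables do not carry over. Pictures are saved under pics/ and viewed, at most 10 in all, crops included, and the job is handed in when it is done.

Besides the shell and the picture viewer there is one more tool, called after "Request:" as name(argument=value, ...) on one line, values as JSON. carry_out: Moves the arm, as the interface text tells. Its arguments: {"type":"object","properties":{"increments":{"type":"array","items":{"type":"number"}}},"required":["increments"]}

```bash
mkdir -p pics
cat > h.py <<'E'
import numpy as np, cv2
from scipy.spatial.transform import Rotation as R
from workcell import bot
def w(pic,p):
    a=np.array(pic["attitude"]); M=a if a.shape==(3,3) else R.from_quat(a).as_matrix()
    return np.asarray(p)@M.T+np.array(pic["eye"])
def cloud(pic):
    z=pic["range_z"]; K=np.array(pic["mtx"]); v,u=np.mgrid[:z.shape[0],:z.shape[1]]
    return w(pic,np.stack([(u-K[0,2])/K[0,0]*z,(v-K[1,2])/K[1,1]*z,z],-1))
def pix(pic,P):
    a=np.array(pic["attitude"]); M=a if a.shape==(3,3) else R.from_quat(a).as_matrix()
    q=np.array(pic["mtx"])@(M.T@(np.array(P)-np.array(pic["eye"]))); return (q[:2]/q[2]).round()
E
python3 - <<'E'
from h import *
ims=[]
for n in ("scene","top"):
    p=bot.camera(n); cv2.imwrite(f"pics/{n}.png",p["pixels"]); print(n,p["eye"],p["attitude"])
    np.savez(f"{n}.npz",c=cloud(p),px=p["pixels"])
    for o in ["carton","green_tin","red_tin","tea_box","case","gourd","canister","mug","bombilla"]:
        for r in bot.place_of(p,o): 
            q=w(p,r["xyz"]); print(o,round(r["p"],2),q.round(3),pix(p,q))
print(bot.get_obs())
E
```

```text
scene [1.03094113 0.73932116 0.75988367] [ 0.25241641  0.86305752 -0.41922501 -0.12517213]
carton 0.89 [ 0.561 -0.136  0.003] [246. 201.]
carton 0.42 [ 0.491 -0.116  0.003] [273. 197.]
green_tin 0.88 [ 0.489 -0.118  0.006] [273. 195.]
red_tin 0.58 [ 0.564 -0.138  0.007] [245. 200.]
tea_box 0.77 [0.27  0.362 0.004] [477. 275.]
tea_box 0.7 [0.284 0.196 0.002] [416. 235.]
tea_box 0.66 [0.539 0.169 0.029] [325. 261.]
case 0.91 [0.522 0.296 0.029] [370. 295.]
gourd 0.73 [0.673 0.201 0.029] [281. 296.]
gourd 0.26 [ 0.777 -0.068  0.004] [179. 247.]
canister 0.73 [0.636 0.323 0.028] [333. 330.]
mug 0.61 [ 0.59  -0.418  0.006] [190. 155.]
bombilla 0.66 [ 0.777 -0.069  0.004] [179. 247.]
top [ 0.40750365 -0.04992888  1.49230554] [-0.70459704  0.70787388 -0.03755381  0.0323619 ]
carton 0.82 [ 0.56  -0.138  0.001] [296. 220.]
green_tin 0.64 [ 0.492 -0.114  0.006] [288. 242.]
red_tin 0.62 [ 0.567 -0.139  0.007] [296. 218.]
tea_box 0.87 [0.274 0.366 0.001] [128. 316.]
tea_box 0.85 [0.543 0.173 0.03 ] [192. 225.]
tea_box 0.66 [0.283 0.198 0.002] [184. 313.]
case 0.79 [0.526 0.292 0.028] [152. 231.]
[... 182 characters left out ...]
'clock': 1.0, 'joint_pos': array([-1.10904589e+00,  2.40570800e-01,  4.96367245e-03,  1.33520492e+00,
        7.67288041e-06,  1.57082008e+00]), 'joint_vel': array([-0.0003811 ,  0.0010402 ,  0.00061328,  0.00084077, -0.00067842,
       -0.0003355 ]), 'tau': array([-4.91795399e-04, -3.72214687e+01,  2.52697653e+01,  1.09400382e-03,
        9.92446803e-05,  2.10047084e-06]), 'eef_pos': array([ 0.22275113, -0.44761807,  0.23130717]), 'tool_rot': array([ 9.73469209e-01,  2.28818047e-01,  1.93584867e-06, -8.52976625e-06]), 'ft_force': array([ 0.17392286, -0.10285557,  0.1966442 ]), 'ft_torque': array([-0.03779091, -0.0371458 , -0.02742842]), 'grasp_force': 0.0, 'grip_width': 0.08552867580385169}
```

View pics/scene.png

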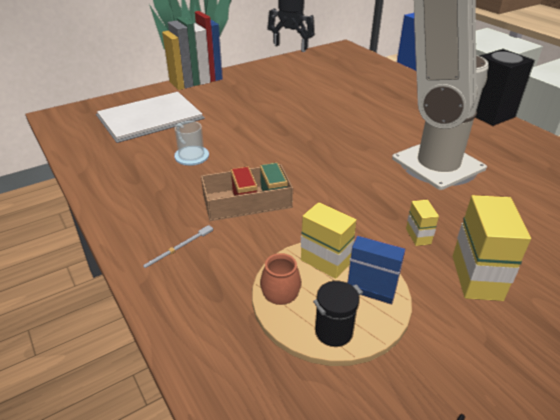

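View pics/top.png

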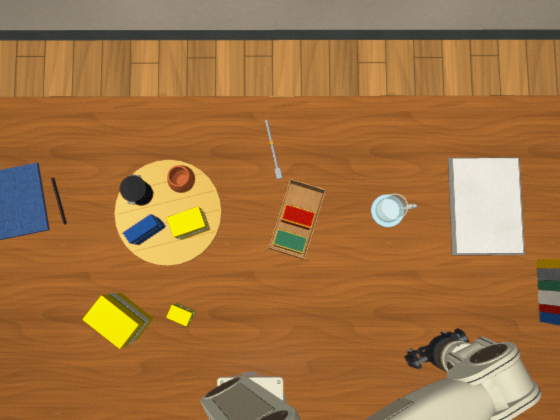

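Scene: the carton is at top (297,218), with the green tin at (290,241), the red tin at (298,216) and the empty end towards (305,193). The case is at (143,230). Three things look like the tea_box, at top pixels (115,320) large, (180,314) small and (187,222) on the lazy susan. The one on the susan fits, being middle-sized and standing where described. I'll confirm it in a crop and fit the outlines.

Run:
```python
from h import *
d=np.load("top.npz"); c=d["c"]; px=d["px"]
cv2.imwrite("pics/crop.png",cv2.resize(px[150:350,80:350],None,fx=2.9,fy=2.9,interpolation=cv2.INTER_CUBIC))
hsv=cv2.cvtColor(px,cv2.COLOR_BGR2HSV)
def fit(n,cen,rad,z0,z1,extra=None):
    m=(np.hypot(c[...,0]-cen[0],c[...,1]-cen[1])<rad)&(c[...,2]>z0)&(c[...,2]<z1)
    if extra is not None: m&=extra
    P=c[m]; (x,y),(a,b),t=cv2.minAreaRect((P[:,:2]*1000).astype(np.float32))
    print(n,len(P),"zmed",np.median(P[:,2]).round(4),"cen",round(x,1),round(y,1),"size",round(a,1),round(b,1),"ang",round(t,1),"mean",(P[:,:2].mean(0)*1000).round(1))
H=hsv[...,0]
fit("tea",(.541,.171),.075,.145,.16)
fit("case",(.524,.294),.06,.15,.165)
fit("big",(.272,.364),.11,.1,.3)
fit("small",(.284,.197),.06,.04,.15)
fit("carton",(.56,-.137),.14,.05,.0685)
fit("green",(.49,-.116),.06,.068,.09)
fit("red",(.566,-.139),.06,.068,.09)
fit("gourd",(.675,.203),.06,.1,.13)
fit("canister",(.64,.324),.06,.115,.14)
```

```text
tea 720 zmed 0.1526 cen 542.0 172.1 size 58.3 91.8 ang 19.1 mean [541.7 171.8]
case 459 zmed 0.1578 cen 523.8 294.9 size 37.7 91.5 ang 34.6 mean [523.5 294.3]
big 1901 zmed 0.1727 cen 276.1 362.9 size 129.4 82.5 ang 52.9 mean [278.5 356.6]
small 383 zmed 0.0839 cen 284.1 199.3 size 63.5 41.0 ang 67.1 mean [285.4 196.8]
carton 357 zmed 0.0625 cen 559.6 -137.9 size 111.8 214.3 ang 72.3 mean [ 562.2 -141.1]
green 586 zmed 0.0776 cen 501.9 -120.7 size 108.7 92.8 ang 69.8 mean [ 494.8 -116. ]
red 580 zmed 0.0776 cen 548.5 -135.0 size 110.1 84.0 ang 73.2 mean [ 561.8 -138.8]
gourd 207 zmed 0.1146 cen 674.3 201.4 size 66.2 63.9 ang 87.2 mean [673.1 198.5]
canister 603 zmed 0.1255 cen 639.8 326.1 size 76.8 74.3 ang 36.8 mean [637.7 324.8]
```

View pics/crop.png

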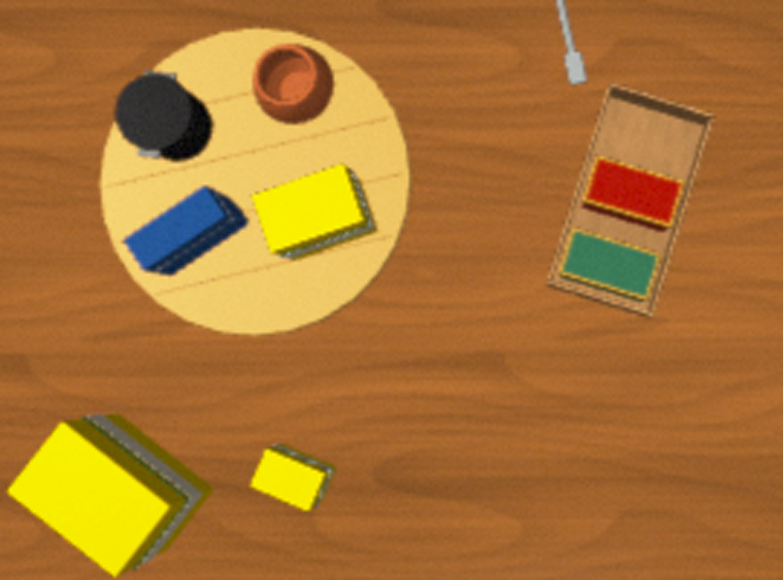

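The crop confirms it: the yellow box on the susan, crop (308,208), measures 58x92 with its top at z 0.153, against 129x83 for the big one and 64x41 for the small one. Next I'll plan the approach above it.

```bash
cat > plan.py <<'E'
import sys; from h import *
# usage: plan.py grip rows x y z yawToolX_deg [rows x y z yaw ...] ; prints rows of increments
a=[float(s) for s in sys.argv[1:]]; g=a[0]; o=bot.get_obs(); p=np.array(o["eef_pos"]); X=R.from_quat(o["tool_rot"]).as_matrix()[:,0]
th=np.arctan2(X[1],X[0]); print("now",o["clock"],p.round(4),np.degrees(th).round(2),"w",round(o["grip_width"],4),"f",np.round(o["ft_force"],1))
i=1; out=[]
while i<len(a):
    n=int(a[i]); T=np.array(a[i+1:i+4]); ty=np.radians(a[i+4]); i+=5
    for k in range(n):
        d=(T-p)/(n-k); dt=(ty-th+np.pi)%(2*np.pi)-np.pi; dt/=n-k
        ux=np.array([np.cos(th),np.sin(th),0]); uy=np.array([np.sin(th),-np.cos(th),0]); uz=np.array([0,0,-1])
        s=[round(float(d@u)*100,1) for u in (ux,uy,uz)]; t=round(-dt,2)
        p=p+(s[0]*ux+s[1]*uy+s[2]*uz)/100; th-=t; out.append([g]+s+[t])
for k in range(0,len(out),5): print(str(out[k:k+5]).replace("], [",",  "))
print("end",p.round(4),np.degrees(th).round(2))
E
python3 plan.py 8.5 15 .542 .172 .20 109.1
```

```text
now 1.0 [ 0.2228 -0.4476  0.2313] 26.45 w 0.0855 f [ 0.2 -0.1  0.2]
[[8.5, 3.7, -2.8, 0.2, np.float64(-0.1),  8.5, 4.0, -2.4, 0.2, np.float64(-0.1),  8.5, 4.2, -1.9, 0.2, np.float64(-0.1),  8.5, 4.4, -1.5, 0.2, np.float64(-0.1),  8.5, 4.5, -1.1, 0.2, np.float64(-0.09)]]
[[8.5, 4.6, -0.7, 0.2, np.float64(-0.1),  8.5, 4.6, -0.2, 0.2, np.float64(-0.09),  8.5, 4.7, 0.2, 0.2, np.float64(-0.1),  8.5, 4.6, 0.7, 0.2, np.float64(-0.09),  8.5, 4.5, 1.1, 0.2, np.float64(-0.1)]]
[[8.5, 4.4, 1.6, 0.2, np.float64(-0.09),  8.5, 4.2, 1.9, 0.2, np.float64(-0.1),  8.5, 4.0, 2.4, 0.2, np.float64(-0.09),  8.5, 3.8, 2.7, 0.3, np.float64(-0.1),  8.5, 3.5, 3.0, 0.2, np.float64(-0.09)]]
end [0.5417 0.1717 0.2003] 108.96
```

Request:
carry_out(increments=[8.5,3.7,-2.8,0.2,-0.1,8.5,4.0,-2.4,0.2,-0.1,8.5,4.2,-1.9,0.2,-0.1,8.5,4.4,-1.5,0.2,-0.1,8.5,4.5,-1.1,0.2,-0.09])

```text
clock: 1.62
eef_pos: [0.329, -0.2399, 0.2215]
tool_rot: [0.888, 0.459, 0.0, 0.0]
ft_force: [0.9, 0.5, -0.5]
grip_width: 0.0847
grasp_force: 0.0
```

Request:
carry_out(increments=[8.5,4.6,-0.7,0.2,-0.1,8.5,4.6,-0.2,0.2,-0.09,8.5,4.7,0.2,0.2,-0.1,8.5,4.6,0.7,0.2,-0.09,8.5,4.5,1.1,0.2,-0.1])

```text
clock: 2.25
eef_pos: [0.4353, -0.0329, 0.2115]
tool_rot: [0.753, 0.658, 0.0, 0.0]
ft_force: [1.2, -0.2, 0.5]
grip_width: 0.0853
grasp_force: 0.0
```

Request:
carry_out(increments=[8.5,4.4,1.6,0.2,-0.09,8.5,4.2,1.9,0.2,-0.1,8.5,4.0,2.4,0.2,-0.09,8.5,3.8,2.7,0.3,-0.1,8.5,3.5,3.0,0.2,-0.09])

```text
clock: 2.88
eef_pos: [0.5423, 0.1732, 0.2002]
tool_rot: [0.58, 0.815, 0.0, 0.0]
ft_force: [-0.4, -0.8, 0.4]
grip_width: 0.0846
grasp_force: 0.0
```

```bash
sed -i 's/t=round(-dt,2)/t=round(-float(dt),2)/' plan.py; python3 plan.py 8.5 5 .542 .172 .111 109.1
```

```text
now 2.875 [0.5423 0.1732 0.2002] 109.15 w 0.0846 f [-0.4 -0.8  0.4]
[[8.5, -0.0, -0.0, 1.8, 0.0,  8.5, -0.0, -0.0, 1.8, 0.0,  8.5, -0.0, -0.0, 1.8, 0.0,  8.5, -0.1, -0.0, 1.8, 0.0,  8.5, -0.0, -0.1, 1.7, 0.0]]
end [0.5417 0.172  0.1112] 109.15
```

Request:
carry_out(increments=[8.5,-0.1,0,1.8,0,8.5,0,0,1.8,0,8.5,0,0,1.8,0,8.5,0,0,1.8,0,8.5,0,-0.1,1.7,0])

```text
clock: 3.5
eef_pos: [0.5411, 0.1705, 0.1106]
tool_rot: [0.581, 0.814, -0.0, -0.0]
ft_force: [0.6, -0.9, 0.9]
grip_width: 0.085
grasp_force: 0.0
```

Request:
carry_out(increments=[3,0,0,0,0,3,0,0,0,0,3,0,0,0,0,3,0,0,0,0,3,0,0,0,0])

```text
clock: 4.12
eef_pos: [0.5413, 0.1705, 0.1116]
tool_rot: [0.581, 0.814, 0.0, 0.0]
ft_force: [-0.1, -0.1, -1.1]
grip_width: 0.0574
grasp_force: 64.8
```

```bash
python3 plan.py 3 5 .541 .1705 .225 109.1 10 .627 -.1605 .205 72.3
```

```text
now 4.125 [0.5413 0.1705 0.1116] 108.97 w 0.0574 f [-0.1 -0.1 -1.1]
[[3.0, 0.0, -0.0, -2.3, -0.0,  3.0, 0.0, -0.0, -2.3, -0.0,  3.0, 0.0, -0.0, -2.2, -0.0,  3.0, 0.0, -0.0, -2.3, -0.0,  3.0, 0.0, -0.0, -2.2, -0.0]]
[[3.0, -3.4, -0.3, 0.2, 0.06,  3.0, -3.4, -0.1, 0.2, 0.06,  3.0, -3.4, 0.2, 0.2, 0.06,  3.0, -3.4, 0.4, 0.2, 0.07,  3.0, -3.4, 0.6, 0.2, 0.06]]
[[3.0, -3.3, 0.8, 0.2, 0.07,  3.0, -3.3, 1.0, 0.2, 0.06,  3.0, -3.2, 1.2, 0.2, 0.07,  3.0, -3.1, 1.4, 0.2, 0.06,  3.0, -3.0, 1.6, 0.2, 0.07]]
end [ 0.6267 -0.1602  0.2046] 72.3
```

Request:
carry_out(increments=[3,0,0,-2.3,0,3,0,0,-2.3,0,3,0,0,-2.2,0,3,0,0,-2.3,0,3,0,0,-2.2,0])

```text
clock: 4.75
eef_pos: [0.5409, 0.1704, 0.2248]
tool_rot: [0.581, 0.814, -0.0, -0.0]
ft_force: [-0.8, -0.4, -2.9]
grip_width: 0.0574
grasp_force: 65.0
```

Request:
carry_out(increments=[3,-3.4,-0.3,0.2,0.06,3,-3.4,-0.1,0.2,0.06,3,-3.4,0.2,0.2,0.06,3,-3.4,0.4,0.2,0.07,3,-3.4,0.6,0.2,0.06])

```text
clock: 5.38
eef_pos: [0.5843, 0.0041, 0.2139]
tool_rot: [0.7, 0.714, -0.0, -0.0]
ft_force: [0.5, 0.1, -3.0]
grip_width: 0.0569
grasp_force: 65.3
```

Request:
carry_out(increments=[3,-3.3,0.8,0.2,0.07,3,-3.3,1.0,0.2,0.06,3,-3.2,1.2,0.2,0.07,3,-3.1,1.4,0.2,0.06,3,-3.0,1.6,0.2,0.07])

```text
clock: 6.0
eef_pos: [0.6265, -0.1613, 0.2038]
tool_rot: [0.808, 0.589, -0.0, -0.0]
ft_force: [0.6, -0.7, -3.8]
grip_width: 0.0575
grasp_force: 65.3
```

Request:
carry_out(increments=[3,0,0,0,0,3,0,0,0,0,3,0,0,0,0,3,0,0,0,0,3,0,0,0,0])

```text
clock: 6.62
eef_pos: [0.6266, -0.1596, 0.2045]
tool_rot: [0.807, 0.59, 0.0, 0.0]
ft_force: [-0.7, -0.4, -3.0]
grip_width: 0.0573
grasp_force: 65.6
```

```bash
python3 plan.py 3 5 .627 -.1605 .15 72.3
python3 - <<'E'
from h import *
p=bot.camera("scene"); c=cloud(p)
cv2.imwrite("pics/s2.png",cv2.resize(p["pixels"][80:300,100:400],None,fx=2.6,fy=2.6))
np.savez("s2.npz",c=c,px=p["pixels"])
# faces of the box: fit verticals & heights in carton frame
A=np.radians(-17.7); q=c-np.array([.5596,-.1379,0]); X=q[...,0]*np.cos(A)+q[...,1]*np.sin(A); Y=-q[...,0]*np.sin(A)+q[...,1]*np.cos(A)
try:
    m=bot.regions_of(p,"tea_box")
    for r in m:
        k=r["mask"]&(p["range_z"]>0); P=np.stack([X[k],Y[k],c[k][:,2]],-1)*1000
        print(round(r["p"],2),k.sum(),np.percentile(P,[1,10,50,90,99],axis=0).round(1).tolist())
except Exception as e: print(e)
E
```

```text
now 6.625 [ 0.6266 -0.1596  0.2045] 72.35 w 0.0573 f [-0.7 -0.4 -3. ]
[[3.0, -0.0, 0.0, 1.1, 0.0,  3.0, -0.0, 0.0, 1.1, 0.0,  3.0, -0.0, 0.0, 1.1, 0.0,  3.0, -0.0, 0.0, 1.1, 0.0,  3.0, -0.1, 0.1, 1.1, 0.0]]
end [ 0.6272 -0.1608  0.1495] 72.35
0.77 6123 [[-467.2, 321.0, 3.4], [-437.8, 347.9, 28.2], [-400.7, 432.3, 125.7], [-372.6, 457.2, 174.2], [-366.3, 462.7, 175.8]]
0.72 1742 [[39.9, -41.8, 126.0], [45.9, -10.7, 143.1], [70.1, 44.5, 208.0], [94.8, 47.5, 246.2], [97.9, 49.4, 247.5]]
0.71 1093 [[-385.4, 204.1, 0.5], [-378.3, 216.3, 12.6], [-354.7, 255.6, 57.3], [-346.2, 267.7, 85.3], [-344.2, 269.7, 87.1]]
```

View pics/s2.png

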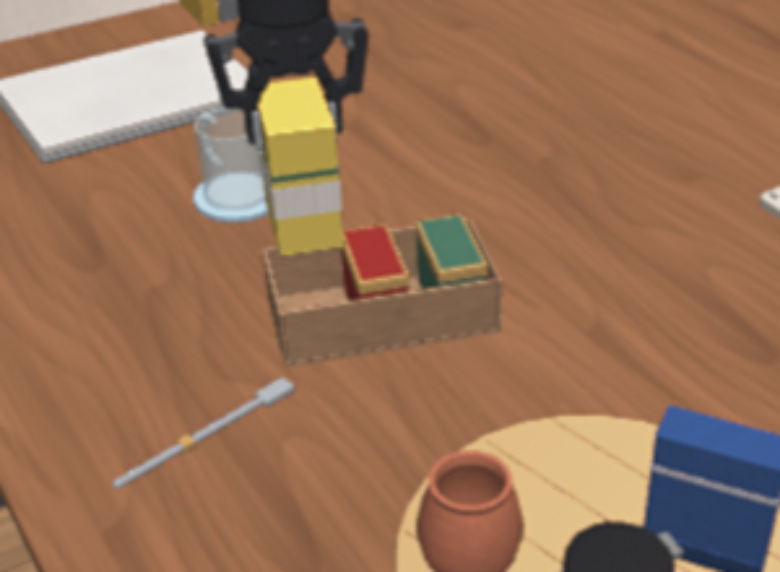

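The picture shows the tea box hanging upright at crop (302,170), over the empty end of the carton and clear of the red tin at (375,260). By depth it spans carton x 40 to 98 and is centred within 1 mm in y. I'll lower it now.

Request:
carry_out(increments=[3,-0.1,0,1.6,0,3,0,0,1.6,0,3,0,0,1.6,0,3,0,0,1.6,0,3,0,0,1.6,0])

```text
clock: 7.35
eef_pos: [0.6261, -0.1611, 0.123]
tool_rot: [0.808, 0.59, -0.0, -0.0]
ft_force: [0.3, -0.3, -3.0]
grip_width: 0.0574
grasp_force: 65.6
```

Request:
carry_out(increments=[3,0,0,0.8,0,3,0,0,0.8,0,3,0,0,0.7,0,3,0,0,0.6,0,3,0,0,0.4,0])

```text
clock: 7.98
eef_pos: [0.6262, -0.1612, 0.0911]
tool_rot: [0.807, 0.59, -0.0, 0.0]
ft_force: [-0.2, 0.3, -4.1]
grip_width: 0.0574
grasp_force: 65.6
```

Request:
carry_out(increments=[3,0,0,0.1,0,3,0,0,0.1,0,3,0,0,0.1,0,3,0,0,0,0,3,0,0,0,0])

```text
clock: 8.6
eef_pos: [0.6263, -0.1612, 0.0884]
tool_rot: [0.807, 0.59, 0.0, 0.0]
ft_force: [-0.2, 0.1, -2.4]
grip_width: 0.0575
grasp_force: 65.6
```

Request:
carry_out(increments=[3,0,0,0.1,0,3,0,0,0,0,3,0,0,0.1,0,3,0,0,0,0,3,0,0,0,0])

```text
clock: 9.22
eef_pos: [0.6264, -0.1612, 0.0876]
tool_rot: [0.808, 0.59, 0.0, 0.0]
ft_force: [-2.4, 0.9, 5.9]
grip_width: 0.0574
grasp_force: 66.4
```

Request:
carry_out(increments=[6.2,0,0,0,0,6.2,0,0,0,0,7,0,0,0,0,8,0,0,0,0,8.5,0,0,0,0])

```text
clock: 9.85
eef_pos: [0.6263, -0.1612, 0.0862]
tool_rot: [0.807, 0.59, -0.0, -0.0]
ft_force: [0.3, 0.4, -0.2]
grip_width: 0.0847
grasp_force: 0.0
```

Request:
carry_out(increments=[8.5,0,0,-1.5,0,8.5,0,0,-2.5,0,8.5,0,0,-2.5,0,8.5,0,0,-2.5,0,8.5,0,0,-2.5,0])

```text
clock: 10.48
eef_pos: [0.6265, -0.1612, 0.2036]
tool_rot: [0.807, 0.59, 0.001, 0.001]
ft_force: [0.3, -0.4, -0.0]
grip_width: 0.085
grasp_force: 0.0
```

```bash
python3 plan.py 8.5 10 .5238 .2949 .21 124.6
```

```text
now 10.475 [ 0.6265 -0.1612  0.2036] 72.3 w 0.085 f [ 0.3 -0.4 -0. ]
[[8.5, 4.0, -2.4, -0.1, -0.09,  8.5, 4.2, -2.0, -0.1, -0.09,  8.5, 4.4, -1.6, -0.1, -0.09,  8.5, 4.5, -1.2, -0.0, -0.09,  8.5, 4.6, -0.8, -0.1, -0.09]]
[[8.5, 4.7, -0.4, -0.0, -0.09,  8.5, 4.7, 0.1, -0.1, -0.09,  8.5, 4.6, 0.5, -0.0, -0.09,  8.5, 4.6, 0.9, -0.1, -0.1,  8.5, 4.5, 1.3, -0.0, -0.09]]
end [0.5237 0.2947 0.2096] 124.43
```

Request:
carry_out(increments=[8.5,4.0,-2.4,-0.1,-0.09,8.5,4.2,-2.0,-0.1,-0.09,8.5,4.4,-1.6,-0.1,-0.09,8.5,4.5,-1.2,0,-0.09,8.5,4.6,-0.8,-0.1,-0.09])

```text
clock: 11.1
eef_pos: [0.5742, 0.0677, 0.2068]
tool_rot: [0.654, 0.756, 0.001, 0.001]
ft_force: [0.6, 0.5, -0.2]
grip_width: 0.0852
grasp_force: 0.0
```

```bash
cat > chk.py <<'E'
from h import *
import sys
A=np.radians(-17.7)
def rect(n,P):
    (x,y),(a,b),t=cv2.minAreaRect((P[:,:2]*1000).astype(np.float32))
    d=np.array([x-559.6,y+137.9]); print(n,len(P),"z",np.median(P[:,2]).round(4),"cen",round(x,1),round(y,1),"size",round(a,1),round(b,1),"ang",round(t,1),"in carton",round(d[0]*np.cos(A)+d[1]*np.sin(A),1),round(-d[0]*np.sin(A)+d[1]*np.cos(A),1))
for cam in ("top","scene"):
    p=bot.camera(cam); c=cloud(p); print(cam)
    for n,z in (("green_tin",(.068,.09)),("red_tin",(.068,.09)),("tea_box",(.12,.14)),("case",(.13,.175))):
        for r in bot.regions_of(p,n):
            m=cv2.erode(r["mask"].astype(np.uint8),np.ones((2,2)))>0
            k=r["mask"]&(p["range_z"]>0)&(c[...,2]>z[0])&(c[...,2]<z[1])
            if k.sum()>60: rect(n+" %.2f"%r["p"],c[k])
    if len(sys.argv)>1: cv2.imwrite(f"pics/{sys.argv[1]}_{cam}.png",p["pixels"])
E
python3 chk.py
```

```text
top
green_tin 0.95 546 z 0.0779 cen 492.9 -115.4 size 92.4 48.6 ang 72.6 in carton -70.4 1.2
red_tin 0.95 534 z 0.0776 cen 565.2 -139.7 size 92.2 49.2 ang 73.0 in carton 5.9 0.0
tea_box 0.77 110 z 0.1293 cen 286.5 330.6 size 145.2 66.3 ang 20.3 in carton -402.6 363.3
case 0.96 524 z 0.1571 cen 523.5 295.0 size 38.3 92.9 ang 34.4 in carton -166.0 401.4
scene
green_tin 0.84 284 z 0.0774 cen 492.0 -113.1 size 90.4 48.9 ang 72.6 in carton -71.9 3.1
green_tin 0.24 313 z 0.0791 cen 650.8 340.5 size 31.6 70.2 ang 46.9 in carton -58.6 483.5
tea_box 0.87 550 z 0.1305 cen 306.9 360.4 size 148.4 69.8 ang 85.0 in carton -392.2 397.9
tea_box 0.76 573 z 0.1288 cen 625.2 -158.9 size 95.5 58.1 ang 72.5 in carton 68.9 -0.1
case 0.97 1171 z 0.1564 cen 523.0 295.7 size 37.1 91.6 ang 34.7 in carton -166.7 401.9
```

Both tins and the case are where they were, and the tea box stands at carton (69, 0) with its top at 0.129. On to the case.

Request:
carry_out(increments=[8.5,4.7,-0.4,0,-0.09,8.5,4.7,0.1,-0.1,-0.09,8.5,4.6,0.5,0,-0.09,8.5,4.6,0.9,-0.1,-0.1,8.5,4.5,1.3,0,-0.09])

```text
clock: 12.22
eef_pos: [0.5236, 0.2954, 0.2073]
tool_rot: [0.466, 0.885, 0.0, 0.0]
ft_force: [0.9, -0.0, -0.2]
grip_width: 0.0847
grasp_force: 0.0
```

```bash
python3 plan.py 8.5 5 .5236 .295 .113 124.5
```

```text
now 12.225 [0.5236 0.2954 0.2073] 124.51 w 0.0847 f [ 0.9 -0.  -0.2]
[[8.5, -0.0, -0.0, 1.9, 0.0,  8.5, -0.0, -0.0, 1.9, 0.0,  8.5, -0.0, -0.0, 1.9, 0.0,  8.5, -0.0, -0.0, 1.9, 0.0,  8.5, -0.0, -0.0, 1.8, 0.0]]
end [0.5236 0.2954 0.1133] 124.51
```

Request:
carry_out(increments=[8.5,0,0,1.9,0,8.5,0,0,1.9,0,8.5,0,0,1.9,0,8.5,0,0,1.9,0,8.5,0,0,1.8,0])

```text
clock: 12.85
eef_pos: [0.5239, 0.294, 0.1125]
tool_rot: [0.467, 0.884, -0.0, -0.0]
ft_force: [-0.1, -0.6, -0.0]
grip_width: 0.085
grasp_force: 0.0
```

Request:
carry_out(increments=[2,0,0,0,0,2,0,0,0,0,2,0,0,0,0,2,0,0,0,0,2,0,0,0,0])

```text
clock: 13.48
eef_pos: [0.5239, 0.2948, 0.1146]
tool_rot: [0.466, 0.885, 0.001, 0.001]
ft_force: [-1.4, -1.9, 5.3]
grip_width: 0.0352
grasp_force: 60.3
```

Request:
carry_out(increments=[2,0,0,0,0,2,0,0,-1,0,2,0,0,-2.5,0,2,0,0,-3.5,0,2,0,0,-3.5,0])

```text
clock: 14.1
eef_pos: [0.5233, 0.2949, 0.2191]
tool_rot: [0.466, 0.885, -0.0, -0.0]
ft_force: [0.8, 0.5, -1.6]
grip_width: 0.0353
grasp_force: 59.5
```

```bash
python3 -c "
import numpy as np;A=np.radians(-17.7)
print(559.6-32.3*np.cos(A),-137.9-32.3*np.sin(A))"; python3 plan.py 2 15 .5288 -.1281 .21 72.3
```

```text
528.8290341555091 -128.07973213210667
now 14.1 [0.5233 0.2949 0.2191] 124.45 w 0.0353 f [ 0.8  0.5 -1.6]
[[2.0, -2.3, -1.6, 0.1, 0.06,  2.0, -2.4, -1.4, 0.1, 0.06,  2.0, -2.5, -1.3, 0.1, 0.06,  2.0, -2.6, -1.1, 0.1, 0.06,  2.0, -2.7, -1.0, 0.0, 0.06]]
[[2.0, -2.7, -0.8, 0.1, 0.06,  2.0, -2.7, -0.6, 0.0, 0.06,  2.0, -2.8, -0.5, 0.1, 0.06,  2.0, -2.8, -0.3, 0.0, 0.06,  2.0, -2.8, -0.1, 0.1, 0.06]]
[[2.0, -2.8, 0.0, 0.0, 0.06,  2.0, -2.8, 0.2, 0.1, 0.06,  2.0, -2.8, 0.4, 0.0, 0.06,  2.0, -2.8, 0.6, 0.1, 0.07,  2.0, -2.8, 0.7, 0.0, 0.06]]
end [ 0.5284 -0.1284  0.2101] 72.31
```

Request:
carry_out(increments=[2,-2.3,-1.6,0.1,0.06,2,-2.4,-1.4,0.1,0.06,2,-2.5,-1.3,0.1,0.06,2,-2.6,-1.1,0.1,0.06,2,-2.7,-1.0,0,0.06])

```text
clock: 14.72
eef_pos: [0.5244, 0.1531, 0.2143]
tool_rot: [0.594, 0.805, 0.0, -0.0]
ft_force: [0.8, 0.3, -1.6]
grip_width: 0.0355
grasp_force: 59.9
```

Request:
carry_out(increments=[2,-2.7,-0.8,0.1,0.06,2,-2.7,-0.6,0,0.06,2,-2.8,-0.5,0.1,0.06,2,-2.8,-0.3,0,0.06,2,-2.8,-0.1,0.1,0.06])

```text
clock: 15.35
eef_pos: [0.5267, 0.0126, 0.2115]
tool_rot: [0.707, 0.707, 0.0, 0.0]
ft_force: [0.6, 0.6, -1.7]
grip_width: 0.0352
grasp_force: 59.9
```

Request:
carry_out(increments=[2,-2.8,0,0,0.06,2,-2.8,0.2,0.1,0.06,2,-2.8,0.4,0,0.06,2,-2.8,0.6,0.1,0.07,2,-2.8,0.7,0,0.06])

```text
clock: 15.98
eef_pos: [0.5286, -0.1293, 0.2093]
tool_rot: [0.808, 0.589, 0.0, -0.0]
ft_force: [0.4, -0.3, -2.0]
grip_width: 0.0355
grasp_force: 59.9
```

Request:
carry_out(increments=[2,0,0,0,0,2,0,0,0,0,2,0,0,0,0,2,0,0,0,0,2,0,0,0,0])

```text
clock: 16.6
eef_pos: [0.5285, -0.1279, 0.2094]
tool_rot: [0.807, 0.59, 0.0, 0.0]
ft_force: [0.1, 0.0, -1.7]
grip_width: 0.0355
grasp_force: 60.0
```

```bash
python3 plan.py 2 5 .5288 -.1281 .16 72.3; sed -i 's/("case",(.13,.175))/("case",(.235,.27))/' chk.py; python3 chk.py c1
python3 - <<'E'
import cv2
cv2.imwrite("pics/c1crop.png",cv2.resize(cv2.imread("pics/c1_scene.png")[80:300,120:400],None,fx=2.7,fy=2.7))
E
```

```text
now 16.6 [ 0.5285 -0.1279  0.2094] 72.35 w 0.0355 f [ 0.1  0.  -1.7]
[[2.0, -0.0, 0.0, 1.0, 0.0,  2.0, -0.0, 0.0, 1.0, 0.0,  2.0, -0.0, 0.0, 1.0, 0.0,  2.0, -0.0, 0.0, 1.0, 0.0,  2.0, -0.0, 0.0, 0.9, 0.0]]
end [ 0.5285 -0.1279  0.1604] 72.35
top
tea_box 0.83 101 z 0.1305 cen 285.8 329.8 size 144.7 65.0 ang 19.2 in carton -403.0 362.3
scene
green_tin 0.81 414 z 0.0775 cen 491.7 -114.1 size 93.4 48.8 ang 72.6 in carton -71.9 2.1
red_tin 0.63 470 z 0.0777 cen 563.3 -139.5 size 97.5 48.6 ang 73.5 in carton 4.0 -0.4
tea_box 0.85 537 z 0.13 cen 307.7 360.8 size 146.6 67.1 ang 85.6 in carton -391.6 398.5
tea_box 0.75 566 z 0.1287 cen 624.8 -159.3 size 97.3 58.3 ang 72.6 in carton 68.6 -0.6
case 0.83 367 z 0.2521 cen 526.8 -124.2 size 94.4 36.3 ang 67.0 in carton -35.4 3.1
```

View pics/c1crop.png

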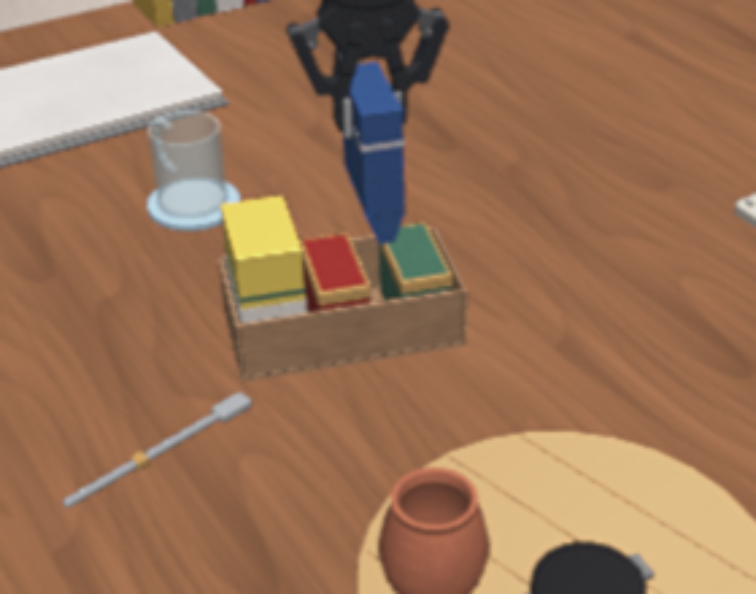

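The case hangs at crop (378,155) over the gap between red (335,265) and green (417,255). Its fitted yaw of 67° differs from the tool's 72°, so I'll check its faces before lowering.

Run:
```python
from h import *
A=np.radians(-17.7); C=np.array([[np.cos(A),np.sin(A),0],[-np.sin(A),np.cos(A),0],[0,0,1]])
p=bot.camera("scene"); c=(cloud(p)-[.5596,-.1379,0])@C.T*1000
k=bot.regions_of(p,"case")[0]["mask"]; k=(cv2.erode(k.astype(np.uint8),np.ones((3,3)))>0)&(p["range_z"]>0)
P=c[k]; print(len(P),np.percentile(P,[1,50,99],axis=0).round(1).tolist())
rng=np.random.default_rng(0)
for it in range(4):
    best=None
    for _ in range(600):
        a,b,d=P[rng.choice(len(P),3,False)]; n=np.cross(b-a,d-a); L=np.linalg.norm(n)
        if L<50: continue
        i=abs((P-a)@n/L)<1.2
        if best is None or i.sum()>best.sum(): best=i
    Q=P[best]; m=Q.mean(0); n=np.linalg.svd(Q-m)[2][2]; print(best.sum(),"n",n.round(3),"mean",m.round(1),"min",Q.min(0).round(0),"max",Q.max(0).round(0)); P=P[~best]
    if len(P)<60: break
```

```text
989 [[-49.4, -32.1, 131.0], [-31.5, 44.3, 210.3], [-15.8, 49.2, 254.6]]
329 n [ 0.025  1.    -0.012] mean [-33.9  45.3 196.4] min [-51.  43. 127.] max [-15.  47. 254.]
164 n [-1.     0.002  0.017] mean [-16.9  17.9 198.9] min [-18. -33. 156.] max [-15.  49. 253.]
151 n [-0.024  0.    -1.   ] mean [-34.5   8.8 253. ] min [-48. -39. 252.] max [-18.  49. 255.]
145 n [ 0.009  1.    -0.016] mean [-32.7  47.4 186.5] min [-50.  46. 125.] max [-18.  49. 251.]
```

The faces are square to the carton within about 1° and the case is centred on the gap within 1 mm, so I'll lower it.

Request:
carry_out(increments=[2,0,0.1,1.2,0,2,0,0,1.4,0,2,0,0,1.4,0,2,0,0,1.2,0,2,0,0,0.6,0])

```text
clock: 17.82
eef_pos: [0.5288, -0.1286, 0.1499]
tool_rot: [0.808, 0.59, -0.001, -0.001]
ft_force: [-0.1, -0.2, -1.2]
grip_width: 0.0355
grasp_force: 60.0
```

Request:
carry_out(increments=[2,0,0,0.3,0,2,0,0,0.3,0,2,0,0,0.3,0,2,0,0,0.3,0,2,0,0,0.3,0])

```text
clock: 18.45
eef_pos: [0.5303, -0.129, 0.137]
tool_rot: [0.807, 0.59, 0.001, 0.001]
ft_force: [-2.2, 1.4, 3.6]
grip_width: 0.0354
grasp_force: 60.5
```

Request:
carry_out(increments=[2,0,0,0.3,0,2,0,0,0.3,0,2,0,0,0.3,0,2,0,0,0.3,0,2,0,0,0.3,0])

```text
clock: 19.08
eef_pos: [0.5294, -0.1288, 0.121]
tool_rot: [0.807, 0.59, -0.0, -0.0]
ft_force: [0.1, -0.1, 0.3]
grip_width: 0.0356
grasp_force: 60.0
```

Spread without trouble; now down to just above the floor.

Request:
carry_out(increments=[2,0,0,0.5,0,2,0,0,0.5,0,2,0,0,0.5,0,2,0,0,0.5,0,2,0,0,0.4,0])

```text
clock: 19.7
eef_pos: [0.5294, -0.1288, 0.097]
tool_rot: [0.808, 0.59, 0.0, 0.0]
ft_force: [-0.3, -0.2, 1.9]
grip_width: 0.0351
grasp_force: 60.3
```

Request:
carry_out(increments=[2,0,0,0.2,0,2,0,0,0.2,0,2,0,0,0,0,2,0,0,0,0,2,0,0,0,0])

```text
clock: 20.32
eef_pos: [0.5293, -0.1288, 0.093]
tool_rot: [0.808, 0.59, -0.0, -0.0]
ft_force: [0.9, -0.5, -1.8]
grip_width: 0.0356
grasp_force: 60.1
```

Request:
carry_out(increments=[2,0,0,0.1,0,2,0,0,0.1,0,2,0,0,0,0,2,0,0,0,0,2,0,0,0,0])

```text
clock: 20.95
eef_pos: [0.5293, -0.1288, 0.0913]
tool_rot: [0.807, 0.59, -0.0, -0.0]
ft_force: [-0.1, -0.4, -0.5]
grip_width: 0.0353
grasp_force: 60.2
```

Request:
carry_out(increments=[2,0,0,0.1,0,2,0,0,0,0,2,0,0,0,0,2,0,0,0,0,2,0,0,0,0])

```text
clock: 21.58
eef_pos: [0.5294, -0.1288, 0.0906]
tool_rot: [0.808, 0.59, 0.0, 0.0]
ft_force: [-1.6, 1.1, 5.3]
grip_width: 0.0353
grasp_force: 60.7
```

Request:
carry_out(increments=[4,0,0,0,0,4.5,0,0,0,0,5,0,0,0,0,6,0,0,0,0,6,0,0,0,0])

```text
clock: 22.2
eef_pos: [0.5294, -0.1288, 0.0902]
tool_rot: [0.808, 0.59, -0.0, 0.0]
ft_force: [-0.0, -0.6, -0.8]
grip_width: 0.0603
grasp_force: 0.0
```

Request:
carry_out(increments=[6,0,0,-1,0,6,0,0,-2,0,6,0,0,-2.5,0,6,0,0,-3,0,6,0,0,-3,0])

```text
clock: 22.82
eef_pos: [0.5295, -0.1288, 0.207]
tool_rot: [0.807, 0.59, 0.0, 0.0]
ft_force: [0.9, -0.4, -0.3]
grip_width: 0.0601
grasp_force: 0.0
```

Request:
carry_out(increments=[6,-4,-4,-1,0,6,-4,-4,0,0,6,-4,-4,0,0,6,-3,-3,0,0,6,-1,-1,0,0])

```text
clock: 23.45
eef_pos: [0.3268, -0.2332, 0.2163]
tool_rot: [0.808, 0.589, 0.0, 0.001]
ft_force: [1.1, -0.3, 0.5]
grip_width: 0.0598
grasp_force: 0.0
```

```bash
sed -i 's/("case",(.235,.27))/("case",(.12,.15))/' chk.py; python3 chk.py fin
python3 - <<'E'
import cv2,numpy as np
a=cv2.resize(cv2.imread("pics/fin_scene.png")[130:330,130:430],None,fx=2,fy=2);b=cv2.resize(cv2.imread("pics/fin_top.png")[140:240,240:340],None,fx=2,fy=4)
cv2.imwrite("pics/fin.png",np.hstack([a,b]))
E
```

```text
top
green_tin 0.78 548 z 0.0775 cen 489.7 -113.9 size 91.3 49.4 ang 72.1 in carton -73.9 1.6
red_tin 0.56 408 z 0.0778 cen 573.4 -143.2 size 89.3 39.6 ang 72.4 in carton 14.8 -0.8
tea_box 0.85 109 z 0.1304 cen 286.0 330.9 size 145.2 65.3 ang 19.9 in carton -403.1 363.4
tea_box 0.76 654 z 0.1285 cen 627.0 -158.4 size 90.4 58.2 ang 72.3 in carton 70.5 0.9
case 0.56 415 z 0.1336 cen 530.7 -126.2 size 89.9 36.3 ang 72.1 in carton -31.1 2.4
scene
green_tin 0.84 353 z 0.0778 cen 479.8 -108.0 size 97.0 45.1 ang 59.8 in carton -85.2 4.2
red_tin 0.74 461 z 0.0781 cen 571.2 -141.6 size 95.7 58.6 ang 71.7 in carton 12.2 -0.0
red_tin 0.23 319 z 0.0797 cen 585.8 -415.2 size 80.5 74.2 ang 56.9 in carton 109.2 -256.2
tea_box 0.87 550 z 0.1302 cen 307.3 360.6 size 148.0 68.0 ang 85.1 in carton -391.9 398.2
tea_box 0.70 578 z 0.1287 cen 624.8 -159.5 size 97.4 58.3 ang 72.4 in carton 68.7 -0.8
case 0.92 390 z 0.1337 cen 528.8 -126.8 size 97.0 36.7 ang 72.0 in carton -32.7 1.2
```

View pics/fin.png

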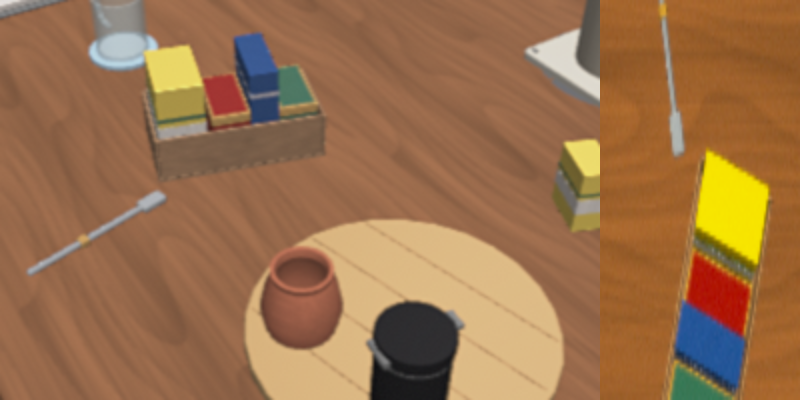

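The picture shows yellow (175,85), red (226,98), blue (257,75) and green (297,88) side by side and upright in the carton. Tops measure 0.129 for the tea box, 0.134 for the case and 0.078 for each tin, which is right for all four standing on the floor. The bystanders in view are undisturbed and the arm is clear, so I'll hand it in.

```bash
python3 -c "
from workcell import bot
print(bot.job_done())"
```

```text
the job is handed in; nothing more can be done
None
```

The job is handed in at about 23.6 s on the clock: the tea box stands in the carton's empty end, the case stands between the green and red tins, all four pieces are upright on the floor, and the arm never went near the bystanders.

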